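# Seat the grinding cup in the spice mill and clamp it home

## Robot

A 6-joint arm with a two-finger parallel gripper is mounted at the origin on the work surface. World frame = base frame: x ahead of the robot, y to its left, z up, the work surface at z = 0. Lengths are in m, angles in rad, forces in N, time in s.
With the tool pointing down it reaches from about 0.4 to 0.825 m from the base axis. Payload 7 kg.
Tool frame: the origin (TCP) lies midway between the tips of the shut fingers; the grasp point (between the pads) lies 19 mm behind it; z points along the fingers, y is the line along which they close (so a half turn about z gives the same grasp; the last joint's range is limited). The gripper opens to 88 mm and grips with 3 to 60 N. Pads are 19 mm wide; open, the fingers measure 130 mm over their backs; the gripper's body (78 mm by 193 mm) begins 47 mm behind the grasp point.
Start: joints at [-0.987, 0.359, 0.012, 0, -1.224, -0.288], TCP at [0.197, -0.646, 0.227] pointing down, gripper open.
Joint ranges: [-3.07, 3.07], [-1.43, 2.12], [-1.02, 1.25], [-3.03, 1.67], [-3.05, -0], [-3.03, 3.03]. Speed limits (rad/s): [2.39, 2.39, 3.01, 3.14, 3.14, 3.14].

## Interface

Orientations are given as [roll, pitch, yaw] about the fixed x, y, z axes, in that order (R = Rz(yaw) Ry(pitch) Rx(roll)).
In Python, from station import monitor, viewer, arm gives the robot as it stands.
- The arm moves only by the tool move_arm, never from a script. Its argument "deltas" is a list that holds one entry, the list of rows, each a list of 7 numbers: the turn, a rotation vector about the tool's x, y, z in degrees, then the shift along the tool's x, y, z in m, then the finger opening in m, from 0 to 0.0876. A call has 1 to 12 rows; each row is the pose to reach, as a shift and turn from the pose commanded when the call began, along the tool's axes at that moment; what a row does not reach only later rows make up. A row lasts 1/12 s, in which the tool goes at most 41.7 mm and 7.16 degrees, less where a joint would pass 70% of its speed; a pose out of reach is approached as far as the arm can. A call with a gripper value outside its range is refused whole. The fingers move at their own pace and stop on an object; "force" is the grip in N (left out, the last holds). Time passes only in rows, so rows that repeat a pose let the fingers close. It gives the time, the measured TCP pose, the force and the opening at its end, in the units of the state.
- monitor.get_state(): the state, without advancing time (a new reading comes with each control period).
- viewer.grab_frame(name): name is "scene" or "top"; returns a dict with "frame" (384x512x3 uint8, blue, green, red), "vfov" (degrees; the focal length in pixels is half the picture's height over the tangent of half this angle, whatever the lens; pixels are square), "cx", "cy" (the principal point, pixels), "D" ([k1, k2, p1, p2, k3] as OpenCV has them; the pictures are not rectified), "xyz" and "orientation" of the camera in the world. Camera axes: x right, y down, z forward; pixel columns grow to the right and rows downward; lengths in m; the calibration is good to about 2 mm. A picture is of the moment at which its call begins. There is no depth.
- arm.job_done(): hands the job in, once; it reports no verdict.
The state is a dict: "t": time; "q": joint angles; "qd": joint speeds; "joint_efforts": joint torques, N m; "eef_pos": TCP position; "ee_rot": TCP orientation; "force": force on the tool from outside, world axes, zero at the start; "moment": the same for the moment, N m; "width": finger opening in m.
Only numpy, scipy, OpenCV 4.12 (cv2) and the standard library are available. Lean on these libraries where they do the work, as an engineer would, in place of code of your own. Each camera call takes 0.05 s, during which the arm holds its last target. There are 200 camera calls.

## Task

Get the spice mill ready for the chai masala: stand the closed grinding cup in the mill's round cradle and, with the clamp still open, feel for the drive with light downward pressure while turning the cup until it drops down over it - do not force it. Then let go of the cup, swing the hinged clamp over it and press the handle down gently until the spring catch snaps in and the cup is held fully home. Leave everything else on the counter where it is.

Things in the scene. Friction and masses are not known exactly. Their poses are not given: they have to be found in the camera images.
- cup: Closed grinding cup, steel with a red band and a black fluted screw cap, about 0.3 kg, standing upright on the counter. Origin: centre of its underside, z up. Body 72 mm diameter up to z = 48 mm; cap 52 mm diameter from z = 52 to 88 mm (grasp it here). Underneath, inside a 14 mm deep recess, six equal lugs (one every 60 deg, one on +x) whose tips lie 3 mm above the underside.
- mill: Counter-top spice mill, red base 165 x 190 mm with a metal deck at z = 58 mm, fixed. Origin: under the cradle axis at counter level, z up. On the deck a collar (cradle) of 77 mm bore, rim at z = 92 mm. Clamp hinge on the +y side, cheeks to z = 174 mm. On the -y side, y = -49 to -80 mm, a spring catch whose slanted top reaches z = 163 mm. Keep cup and fingers above it in passing.
- cradle (a point): Centre of the cradle's sprung seat ring, 72 mm above the counter; axes as the mill. On the axis stands a two-armed steel drive bar, 53 x 6.5 mm, top 8 mm above this point; it stops at any angle, is not measured and turns only stiffly (0.25 N m). Lugs on the bar: cup underside 5 mm above this point; bar between lugs (within 2 to 3 deg): cup drops to 0. The seat yields only above 6 N (2.4 N/mm); clamped, the cup sits 3 to 4 mm lower.
- clamp_hinge (a point): Point on the clamp's hinge axis, 80 mm to +y of the cradle axis and 164 mm above the counter; axes as the mill. The axis runs along the mill's x.
- clamp (a joint): Hinge angle of the clamp, rad. 0: closed, arm level over the cradle towards the mill's -y, rubber pad on the cap. Grows as it opens: 1.57 upright, about 1.8 to 2.0 at the start, leaning out to the mill's +y. Stiff hinge (0.15 N m), stays where left. The catch pin meets the catch near 0.14, snaps under it near 0.01 and holds at about 0.008; arm stop at -0.022. Catch and seat push back with some 4 to 10 N at the handle.
- clamp_handle (a point): On the outer (upper when closed) face of the clamp's black handle, 155 mm along the arm from the hinge axis and 16 mm off the plane through it, where to press. The handle, 30 mm wide, 16 mm thick, runs from 118 to 172 mm along the arm. The steel arm before it is 26 mm wide, outer face 12 mm off that plane. The pad hangs 80 mm from the axis, the catch pin 134 mm.
- spice_jar: Bystander: amber glass jar with a red cap, 66 mm diameter, 110 mm high. Origin: underside centre.
- mug: Bystander: white mug, 76 mm diameter, 80 mm high, handle to its +y. Origin: underside centre.
- sufuria: Bystander: aluminium sufuria 234 mm across its rim, 115 mm high, green lid clipped on, lid knob to 151 mm. Origin: underside centre.
- blue_plate: Bystander: blue plastic plate, 230 mm diameter, 24 mm high. Origin: underside centre.
- mwiko: Bystander: flat wooden mwiko paddle lying along its x, 305 mm long, 62 mm wide. Origin: at counter level, 160 mm from the handle's end.
- ladle: Bystander: steel ladle lying along its x, about 285 mm long, bowl 84 mm across at its +x end. Origin: at counter level, about 180 mm from the handle's end.
Mind the look-alikes: they are no part of the job. What is shaped like the cup but blue or yellow is not meant.

How it is judged:
On the way, in this order (a step that is already met when the one before it is completed fails the run):
1. with the clamp open, the cup stands in the cradle and has dropped over the drive bar (horizontal distance between cup and cradle below 0.004 m and angle between cup's own z axis and vertical below 0.06 rad and z of cup in the frame of cradle below 0.0025 m and value of joint clamp above 1 rad), for 0.2 s.
2. the clamp is closed on the cup and has driven it home (horizontal distance between cup and cradle below 0.004 m and angle between cup's own z axis and vertical below 0.06 rad and z of cup in the frame of cradle below -0.0015 m and value of joint clamp below 0.03 rad), for 0.2 s.
At the end, for the whole second after the job is handed in: The clamp is closed and held by its catch (below 0.03 rad), the cup stands upright (within 0.06 rad) in the cradle within 4 mm of its axis, its underside at least 1.5 mm below the free seat height, and all is at rest (all of step 2 and linear speed of cup below 0.02 m/s and velocity of joint clamp below 0.05 rad/s); the robot touches nothing.
It fails at once if the cup is tipped over (more than 0.6 rad) (angle between cup's own z axis and vertical above 0.6 rad).
It fails at once if the cup is forced or dropped onto the mill (more than 40 N before the clamp comes over, 60 N under the clamp) ((contact force between cup and mill above 40 N and value of joint clamp above 1 rad) or contact force between cup and mill above 60 N).
It fails at once if the clamp is pushed with more than 30 N (contact force between the fingers and clamp above 30 N).
It fails at once if a bystander (jar, mug, sufuria, plate, mwiko or ladle) is moved more than 3 cm (distance of any of spice_jar, mug, sufuria, blue_plate, mwiko, ladle from where it was at the start of the episode above 0.03 m).
It also fails if it takes over 72 s, if anything falls off the work surface, if the arm or the gripper's body presses on something with over 40 N, if the wrist force passes 120 N, or if a joint passes its speed limit or range.

## Working session

There is one attempt and no reset: what is moved stays moved. The work goes in short steps, Python scripts to look and compute and a tool call to move; the robot and the scene stay as the last step left them, time stands still between calls to the robot, and variables do not carry over. Pictures are saved under pics/ and viewed, on a budget of 10 in all, crops included, one or two more only if the job needs it, and the job is handed in when it is done.

Besides the shell and the picture viewer there is one more tool, called as a command line: name --argument value ..., lists and objects as JSON in quotes. move_arm: Moves the arm, as the interface text tells. Its arguments: {"type":"object","properties":{"deltas":{"type":"array","items":{"type":"array","items":{"type":"array","items":{"type":"number"}}}},"force":{"type":"number"}},"required":["deltas"]}

```bash
mkdir -p pics; ls
cat > h.py <<'E'
import numpy as np, cv2
from scipy.spatial.transform import Rotation as R
from station import monitor, viewer, arm
def cam(f):
    h=f["frame"].shape[0]; fl=h/2/np.tan(np.radians(f["vfov"])/2)
    K=np.array([[fl,0,f["cx"]],[0,fl,f["cy"]],[0,0,1.]])
    o=np.array(f["orientation"]); Rm=R.from_euler('xyz',o).as_matrix() if o.size==3 else None
    return K,np.array(f["D"],float),Rm,np.array(f["xyz"],float)
def ray(c,uv):
    K,D,Rm,p=c; n=cv2.undistortPoints(np.array([[uv]],float),K,D)[0,0]
    d=Rm@np.array([n[0],n[1],1]); return p,d/np.linalg.norm(d)
def atz(c,uv,z):
    p,d=ray(c,uv); return p+d*(z-p[2])/d[2]
def tri(rs):
    A=sum(np.eye(3)-np.outer(d,d) for p,d in rs); b=sum((np.eye(3)-np.outer(d,d))@p for p,d in rs)
    return np.linalg.solve(A,b)
def proj(c,P):
    K,D,Rm,p=c; X=(np.atleast_2d(P)-p)@Rm
    return cv2.projectPoints(X,np.zeros(3),np.zeros(3),K,D)[0][:,0]
E
python3 - <<'E'
from h import *
import pickle
s=monitor.get_state(); print({k:np.round(v,3) for k,v in s.items()})
for n in("scene","top"):
    f=viewer.grab_frame(n); pickle.dump(f,open(n+"0.pkl","wb"))
    print(n,f["vfov"],f["cx"],f["cy"],f["D"],f["xyz"],f["orientation"])
    cv2.imwrite(f"pics/{n}0.png",cv2.resize(f["frame"],(800,600),interpolation=cv2.INTER_CUBIC))
E
```

```text
pics
{'t': np.float64(0.0), 'q': array([-0.987,  0.359,  0.011, -0.   , -1.224, -0.288]), 'qd': array([-0.001, -0.001, -0.001,  0.   , -0.001,  0.   ]), 'joint_efforts': array([ 1.0000e-03, -5.8271e+01,  2.9305e+01,  6.9970e+00,  7.0000e-03,
       -0.0000e+00]), 'eef_pos': array([ 0.197, -0.645,  0.226]), 'ee_rot': array([ 3.14 , -0.   , -2.846]), 'force': array([ 1.026, -0.467, -0.148]), 'moment': array([0.008, 0.044, 0.014]), 'width': np.float64(0.087)}
scene 56.65054520856081 253.13526856983202 196.52507355098464 [-0.04835815  0.          0.          0.          0.        ] [1.42017057 0.08392575 0.83557217] [-2.28078775  0.01626076  1.63908902]
top 54.10645184325803 263.45774605525713 192.33154911051085 [0.03755887 0.         0.         0.         0.        ] [0.42399093 0.02772015 1.25853648] [-2.99937515 -0.00543808 -1.56072141]
```

View pics/scene0.png

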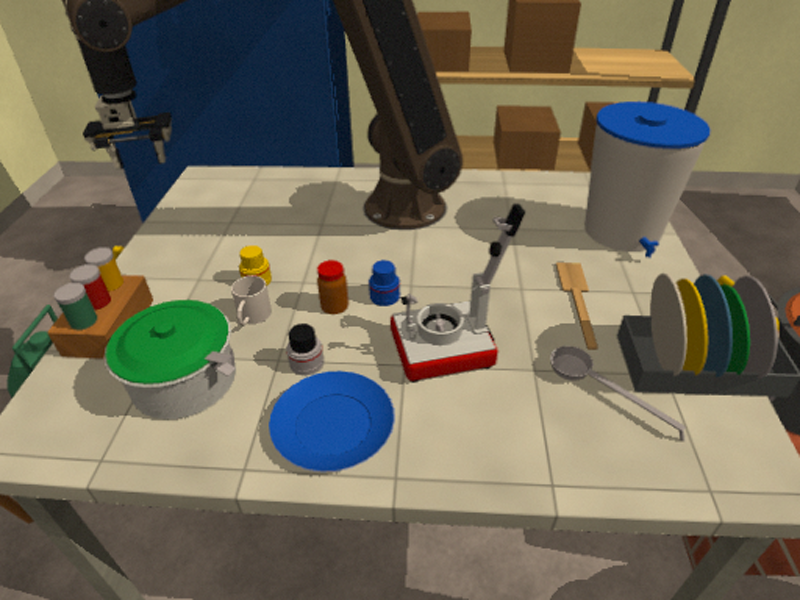

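View pics/top0.png

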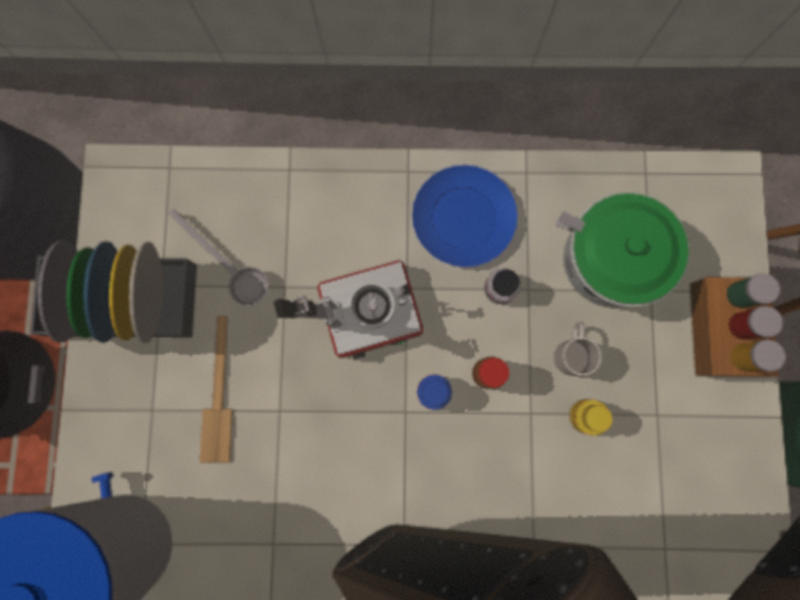

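Run:
```python
from h import *
import pickle
for n,x,y in(("scene",177,125),("top",175,140)):
    f=pickle.load(open(n+"0.pkl","rb"))["frame"]
    cv2.imwrite(f"pics/{n}_c.png",cv2.resize(f[y:y+120,x:x+160],(800,600),interpolation=cv2.INTER_CUBIC))
```

```text
(no output)
```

View pics/scene_c.png

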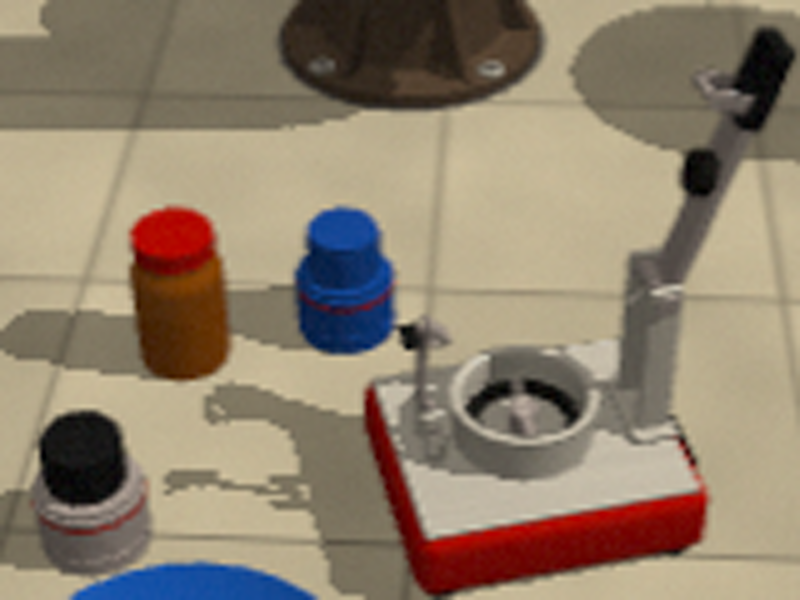

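View pics/top_c.png

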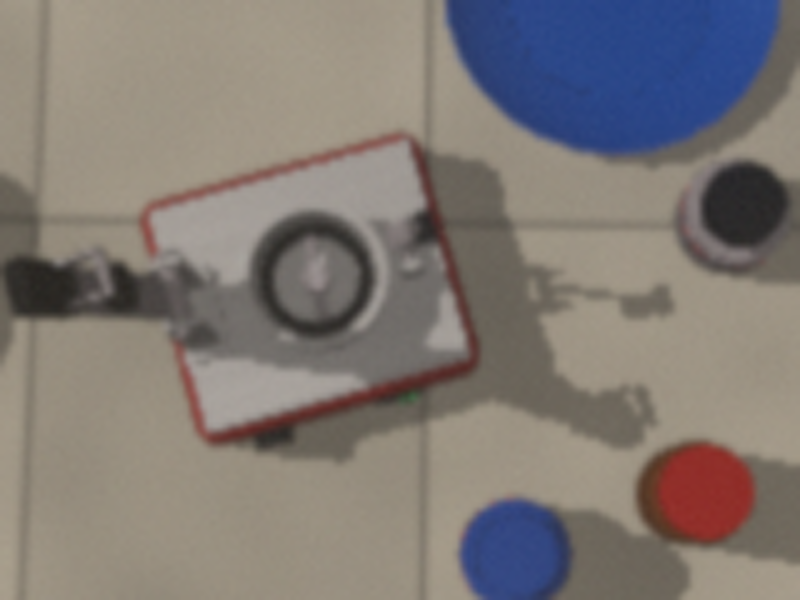

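```bash
cat > m.py <<'E'
from h import *
import pickle
S=cam(pickle.load(open("scene0.pkl","rb")));T=cam(pickle.load(open("top0.pkl","rb")))
s=lambda u,v:((u+.5)/5-.5+177,(v+.5)/5-.5+125)
t=lambda u,v:((u+.5)/5-.5+175,(v+.5)/5-.5+140)
if __name__=="__main__":
    print("cap tri",tri([ray(S,s(82,436)),ray(T,t(745,205))]),"at z.088",atz(S,s(82,436),.088),atz(T,t(745,205),.088))
    print("rim tri",tri([ray(S,s(525,396)),ray(T,t(319,278))]),"z.092",atz(S,s(525,396),.092),atz(T,t(319,278),.092))
    C=[atz(T,t(*p),.055)[:2] for p in((145,208),(410,133),(475,365),(210,440))]
    print(C,np.mean(C,0)); 
    for a,b in((1,0),(2,3)): d=C[b]-C[a]; print("y axis edge",np.linalg.norm(d),"yaw",np.degrees(np.arctan2(-d[0],d[1])))
    for a,b in((2,1),(3,0)): d=C[b]-C[a]; print("x axis edge",np.linalg.norm(d),"yaw",np.degrees(np.arctan2(d[1],d[0])))
    # overlay check: predicted circles
    fS=pickle.load(open("scene0.pkl","rb"))["frame"]
E
python3 m.py
```

```text
cap tri [ 0.63175259 -0.167869    0.08542684] at z.088 [ 0.63440502 -0.16790988  0.088     ] [ 0.63114973 -0.16656199  0.088     ]
rim tri [0.58190389 0.10296324 0.08628728] z.092 [0.58818019 0.10402728 0.092     ] [0.58115954 0.10138143 0.092     ]
[array([0.63072305, 0.2173098 ]), array([0.68233328, 0.04617308]), array([0.53088868, 0.00253952]), array([0.48124964, 0.1710536 ])] [0.58129866 0.109269  ]
y axis edge 0.17874951935672584 yaw 16.78189716732628
y axis edge 0.17567307608338212 yaw 16.413344305694118
x axis edge 0.1576050605703122 yaw 16.072519490887032
x axis edge 0.15646705076545533 yaw 17.195258027528677
```

```bash
cat > ov.py <<'E'
from m import *
def circ(P,r,z): a=np.linspace(0,2*np.pi,73); return np.c_[P[0]+r*np.cos(a),P[1]+r*np.sin(a),0*a+z]
def panel(f,c,centre,polys,k=8,w=50,h=37):
    u,v=proj(c,centre)[0]; x0,y0=int(u)-w//2,int(v)-h//2
    im=cv2.resize(f[y0:y0+h,x0:x0+w],(w*k,h*k),interpolation=cv2.INTER_CUBIC)
    for P,col in polys:
        q=((proj(c,P)-[x0,y0]+.5)*k-.5)
        cv2.polylines(im,[np.round(q*8).astype(int)],False,col,1,cv2.LINE_AA,3)
    return im
if __name__=="__main__":
    fS=pickle.load(open("scene0.pkl","rb"))["frame"];fT=pickle.load(open("top0.pkl","rb"))["frame"]
    cr=(.582,.102);cu=(.632,-.167)
    pc=[(circ(cr,.0385,.092),(0,255,0)),(circ(cr,.044,.092),(255,255,0))]
    pu=[(circ(cu,.036,.048),(0,255,0)),(circ(cu,.026,.088),(255,255,0)),(circ(cu,.036,0),(0,255,255))]
    im=np.vstack([np.hstack([panel(fS,S,(*cr,.092),pc),panel(fT,T,(*cr,.092),pc)]),np.hstack([panel(fS,S,(*cu,.05),pu),panel(fT,T,(*cu,.05),pu)])])
    cv2.imwrite("pics/ov.png",im)
E
python3 ov.py
```

```text
(no output)
```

View pics/ov.png

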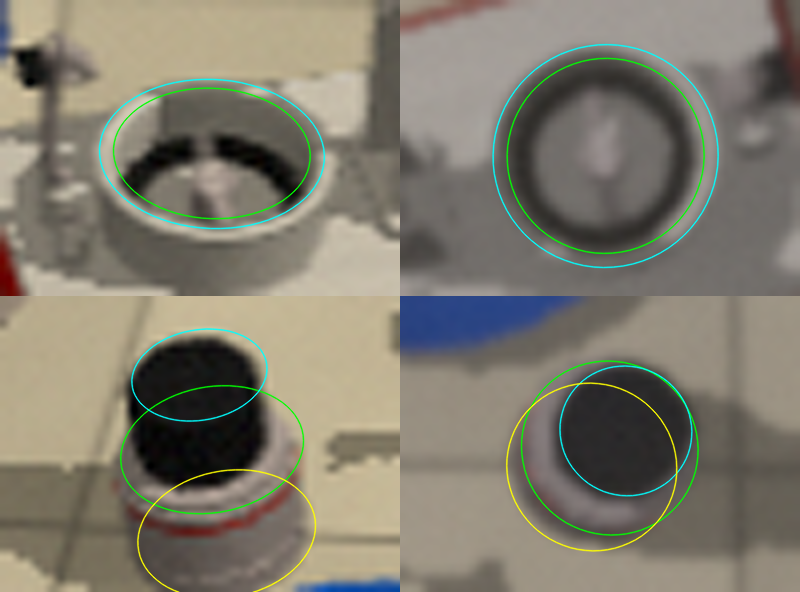

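```bash
cat >> h.py <<'E'
def delta(pos,rot,cur=None):
    """target TCP pos + Rotation -> rotvec deg + shift in the tool axes (cur = (pos,Rotation))"""
    if cur is None: s=monitor.get_state(); cur=(s["eef_pos"],R.from_euler('xyz',s["ee_rot"]))
    return np.r_[np.degrees((cur[1].inv()*rot).as_rotvec()),cur[1].inv().apply(np.array(pos)-cur[0])]
down=lambda deg:R.from_euler('xyz',[180,0,deg],degrees=True)
np.set_printoptions(suppress=True,precision=4)
E
python3 -c "
from h import *
print(delta((.632,-.167,.18),down(-104)))"
```

```text
[  0.078    0.0351 -59.0569  -0.5559   0.3306   0.0461]
```

move_arm --deltas '[[[0,0,-59,-0.556,0.331,0.046,0.087],[0,0,-59,-0.556,0.331,0.046,0.087],[0,0,-59,-0.556,0.331,0.046,0.087],[0,0,-59,-0.556,0.331,0.046,0.087],[0,0,-59,-0.556,0.331,0.046,0.087],[0,0,-59,-0.556,0.331,0.046,0.087],[0,0,-59,-0.556,0.331,0.046,0.087],[0,0,-59,-0.556,0.331,0.046,0.087],[0,0,-59,-0.556,0.331,0.046,0.087],[0,0,-59,-0.556,0.331,0.046,0.087],[0,0,-59,-0.556,0.331,0.046,0.087],[0,0,-59,-0.556,0.331,0.046,0.087]]]'

```text
t: 1.1
eef_pos: [0.5331, -0.2748, 0.1908]
ee_rot: [3.141, 0.0, -1.816]
force: [1.1, -0.9, 0.5]
width: 0.0872
```

```bash
python3 -c "
from h import *
print(delta((.632,-.167,.18),down(-104)),delta((.632,-.167,.11),down(-104)))"
```

```text
[ 0.0181  0.0027 -0.045  -0.1286 -0.0697  0.0108] [ 0.0181  0.0027 -0.045  -0.1286 -0.0698  0.0808]
```

move_arm --deltas '[[[0,0,0,-0.128,-0.07,0,0.087],[0,0,0,-0.128,-0.07,0,0.087],[0,0,0,-0.128,-0.07,0,0.087],[0,0,0,-0.128,-0.07,0,0.087],[0,0,0,-0.128,-0.07,0.04,0.087],[0,0,0,-0.128,-0.07,0.06,0.087],[0,0,0,-0.128,-0.07,0.06,0.087]]]'

```text
t: 1.68
eef_pos: [0.628, -0.1685, 0.1254]
ee_rot: [3.132, -0.001, -1.816]
force: [-1.0, -0.2, -1.4]
width: 0.0872
```

```bash
cat > look.py <<'E'
import sys
from ov import *
n=sys.argv[1]
st=monitor.get_state();print(st["t"],st["eef_pos"],st["ee_rot"],st["force"])
g=st["eef_pos"]
if __name__=="__main__":
    ctr=eval(sys.argv[2]); w=int(sys.argv[3]); k=400//w
    ims=[]
    for c in("scene","top"):
        f=viewer.grab_frame(c);C=cam(f);pickle.dump(f,open(f"{c}_{n}.pkl","wb"))
        ims.append(panel(f["frame"],C,ctr,eval(sys.argv[4]) if len(sys.argv)>4 else [],k,w,int(w*1.2)))
    cv2.imwrite(f"pics/{n}.png",np.hstack(ims))
E
python3 look.py grasp "(g[0],g[1],.1)" 57; python3 -c "
from h import *
print(delta((.632,-.167,.055),down(-104)))"
```

```text
1.6833 [ 0.628  -0.1685  0.1254] [ 3.1324 -0.0009 -1.8161] [-1.0497 -0.1705 -1.4011]
[ 0.1111 -0.0609 -0.0442 -0.0032 -0.0006  0.0757]
```

View pics/grasp.png

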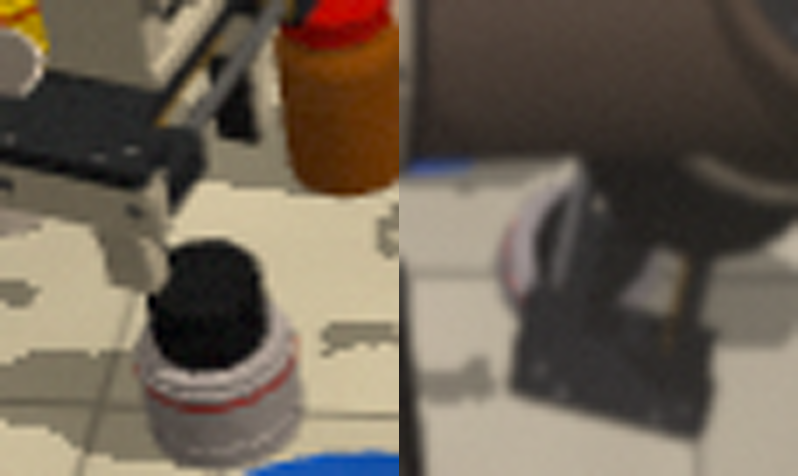

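Run:
```python
from ov import *
st=monitor.get_state();Rm=R.from_euler('xyz',st["ee_rot"])
C=cam(pickle.load(open("scene_grasp.pkl","rb")))
g=st["eef_pos"]; w=57;h=68;k=7
u,v=proj(C,(g[0],g[1],.1))[0]; x0,y0=int(u)-w//2,int(v)-h//2
P=[g+Rm.apply(o) for o in([0,.0436,0],[0,-.0436,0],[0,0.065,0],[.0095,-.0436,0],[-.0095,-.0436,0],[0,0,0])]+[(.632,-.167,.088),(.632,-.167,0)]
print(np.round((proj(C,P)-[x0,y0]+.5)*k-.5))
```

```text
[[233. 127.]
 [145. 255.]
 [253.  98.]
 [125. 251.]
 [166. 260.]
 [191. 189.]
 [209. 264.]
 [233. 402.]]
```

move_arm --deltas '[[[0,0,0,-0.003,0,0.03,0.087],[0,0,0,-0.003,0,0.06,0.087],[0,0,0,-0.003,0,0.064,0.087],[0,0,0,-0.003,0,0.064,0.087],[0,0,0,-0.003,0,0.064,0.087]]]'

```text
t: 2.2
eef_pos: [0.6333, -0.1673, 0.0694]
ee_rot: [-3.139, -0.0, -1.816]
force: [1.0, -0.6, 0.8]
width: 0.0871
```

```bash
python3 -c "
from h import *
print(delta((.632,-.167,.055),down(-104)));s=monitor.get_state();print(s['force'],s['moment'])"
```

```text
[-0.137  -0.012  -0.0396  0.0001  0.0013  0.0144]
[ 0.9622 -0.5853  0.7685] [0.0127 0.031  0.0256]
```

move_arm --deltas '[[[0,0,0,0,0,0.01,0.087],[0,0,0,0,0,0.012,0.087],[0,0,0,0,0,0.012,0.087],[0,0,0,0,0,0.012,0.05],[0,0,0,0,0,0.012,0.03],[0,0,0,0,0,0.012,0.03],[0,0,0,0,0,0.012,0.03],[0,0,0,0,0,0.012,0.03]]]' --force 20

```text
t: 2.87
eef_pos: [0.6321, -0.1666, 0.0553]
ee_rot: [-3.141, 0.0, -1.816]
force: [-0.3, 1.3, -0.0]
width: 0.0593
```

Still closing; let it finish and lift slightly.

move_arm --deltas '[[[0,0,0,0,0,0,0.03],[0,0,0,0,0,0,0.03],[0,0,0,0,0,0,0.03],[0,0,0,0,0,0,0.03],[0,0,0,0,0,0,0.03]]]' --force 25

```text
t: 3.28
eef_pos: [0.6325, -0.1667, 0.0554]
ee_rot: [-3.141, 0.0, -1.816]
force: [2.9, -0.7, 0.6]
width: 0.0515
```

move_arm --deltas '[[[0,0,0,0,0,-0.04,0.03],[0,0,0,0,0,-0.08,0.03],[0,0,0,0,0,-0.12,0.03],[0,0,0,0,0,-0.16,0.03],[0,0,0,0,0,-0.185,0.03],[0,0,0,0,0,-0.185,0.03]]]'

```text
t: 3.78
eef_pos: [0.634, -0.1671, 0.2467]
ee_rot: [-3.133, 0.001, -1.816]
force: [-0.0, -0.7, -0.9]
width: 0.0517
```

```bash
python3 -c "
from h import *
print(delta((.5825,.102,.240),down(-104)));s=monitor.get_state();print(s['force'],s['moment'],s['width'])"
```

```text
[-0.4902  0.0551 -0.0263 -0.2486  0.1153  0.006 ]
[-0.0095 -0.7061 -0.8628] [-0.0766 -0.1485 -0.004 ] 0.05171024322560918
```

move_arm --deltas '[[[0,0,0,-0.03,0.014,0,0.03],[0,0,0,-0.065,0.03,0,0.03],[0,0,0,-0.1,0.046,0,0.03],[0,0,0,-0.135,0.062,0,0.03],[0,0,0,-0.17,0.078,0,0.03],[0,0,0,-0.205,0.094,0,0.03],[0,0,0,-0.23,0.106,0,0.03],[0,0,0,-0.249,0.1145,0,0.03],[0,0,0,-0.249,0.1145,0,0.03],[0,0,0,-0.249,0.1145,0,0.03],[0,0,0,-0.249,0.1145,0,0.03],[0,0,0,-0.249,0.1145,0,0.03]]]'

```text
t: 4.78
eef_pos: [0.581, 0.1019, 0.2394]
ee_rot: [3.14, -0.001, -1.817]
force: [-0.1, -0.1, -3.6]
width: 0.0517
```

```bash
python3 look.py over "(.5825,.102,.12)" 66 "[(circ(g,.036,g[2]-.055),(0,255,255)),(circ(g,.036,g[2]-.007),(0,255,0)),(circ(g,.026,g[2]-.003),(255,255,0)),(circ((.5825,.102),.0385,.092),(255,0,255))]"; python3 -c "
from h import *
print(delta((.5825,.102,.240),down(-104)));s=monitor.get_state();print(s['force'],s['moment'],s['width'])"
```

```text
4.7833 [0.581  0.1019 0.2394] [ 3.1403 -0.0009 -1.8169] [-0.0881 -0.1218 -3.5872]
[ 0.0357 -0.0247 -0.13   -0.0005 -0.0011 -0.0002]
[ 0.3138 -0.166  -3.1796] [0.0397 0.0644 0.0026] 0.051550669983723915
```

View pics/over.png

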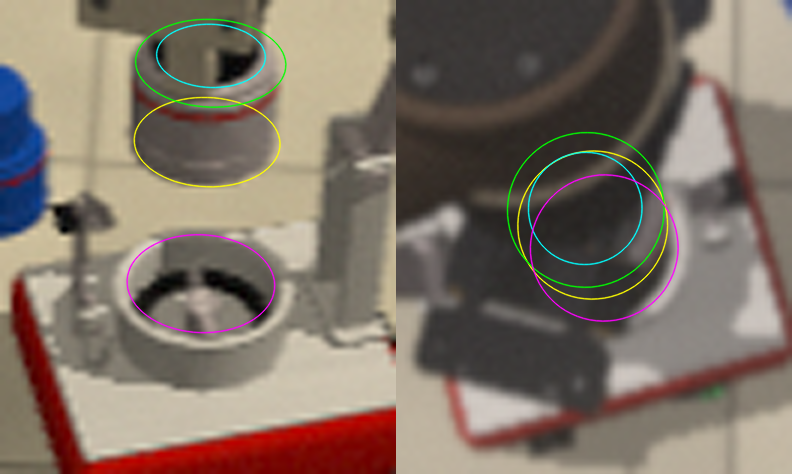

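Run:
```python
from ov import *
from scipy.ndimage import map_coordinates,gaussian_filter
from scipy.optimize import minimize
for n in("scene","top"):
    f=pickle.load(open(n+"0.pkl","rb"));C=cam(f);g=gaussian_filter(cv2.cvtColor(f["frame"],6).astype(float),.6)
    s=lambda P,r:map_coordinates(g,proj(C,circ(P,r,.092))[:,::-1].T,order=1)
    for ro in(.043,.044,.045,.046,.047):
        # bright rim between bore and outer: maximise rim brightness minus just inside/outside (clipped)
        def sc(P):
            m=s(P,(ro+.0385)/2); return -(np.clip(m-s(P,.0385-.003),-20,40)+np.clip(m-s(P,ro+.003),-20,40)).mean()
        best=min(((sc((x,y)),x,y) for x in np.arange(.574,.596,.001) for y in np.arange(.095,.110,.001)))
        print(n,ro,np.round(best,4))
```

```text
scene 0.043 [-31.2558   0.588    0.102 ]
scene 0.044 [-37.5779   0.588    0.103 ]
scene 0.045 [-44.1358   0.587    0.104 ]
scene 0.046 [-49.6039   0.586    0.104 ]
scene 0.047 [-53.0653   0.586    0.104 ]
top 0.043 [-29.3814   0.582    0.103 ]
top 0.044 [-33.2365   0.582    0.103 ]
top 0.045 [-35.3199   0.582    0.103 ]
top 0.046 [-36.921   0.583   0.103]
top 0.047 [-38.3447   0.584    0.104 ]
```

move_arm --deltas '[[[0,0,0,-0.003,-0.0027,0.015,0.03],[0,0,0,-0.003,-0.0027,0.035,0.03],[0,0,0,-0.003,-0.0027,0.055,0.03],[0,0,0,-0.003,-0.0027,0.072,0.03],[0,0,0,-0.003,-0.0027,0.082,0.03],[0,0,0,-0.003,-0.0027,0.086,0.03],[0,0,0,-0.003,-0.0027,0.086,0.03],[0,0,0,-0.003,-0.0027,0.086,0.03]]]'

```text
t: 5.55
eef_pos: [0.5854, 0.1049, 0.1549]
ee_rot: [-3.141, 0.0, -1.816]
force: [-0.4, 0.2, -3.5]
width: 0.0515
```

```bash
python3 look.py near "(.5845,.104,.12)" 50 "[(circ(g,.036,g[2]-.055),(0,255,255)),(circ(g,.036,g[2]-.007),(0,255,0)),(circ((.5845,.104),.0385,.092),(255,0,255))]"
```

```text
5.55 [0.5854 0.1049 0.1549] [-3.1407  0.0003 -1.8162] [-0.3888  0.2114 -3.4929]
```

View pics/near.png

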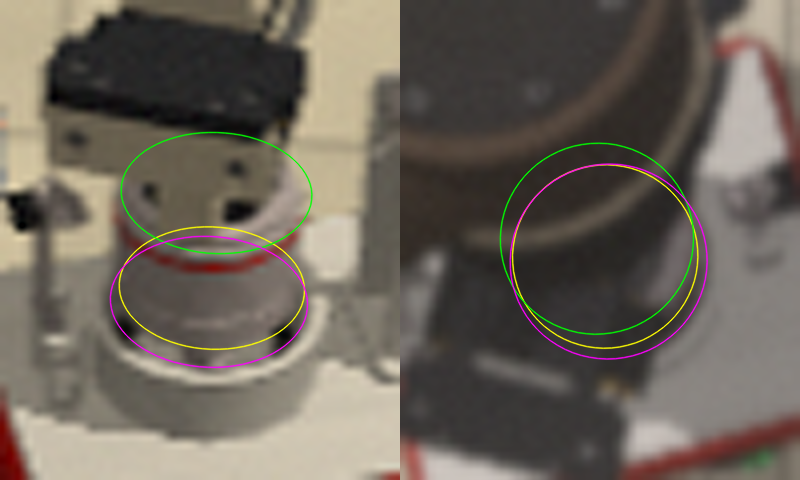

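move_arm --deltas '[[[0,0,0,0,0,0.004,0.03],[0,0,0,0,0,0.007,0.03],[0,0,0,0,0,0.01,0.03],[0,0,0,0,0,0.013,0.03],[0,0,0,0,0,0.016,0.03],[0,0,0,0,0,0.016,0.03],[0,0,0,0,0,0.016,0.03]]]'

```text
t: 6.23
eef_pos: [0.5846, 0.1049, 0.1378]
ee_rot: [3.141, -0.0, -1.816]
force: [-0.7, 0.8, -3.0]
width: 0.0517
```

```bash
python3 -c "
from h import *
s=monitor.get_state();print(s['eef_pos'],s['force'],s['moment'],s['width'])"
```

```text
[0.5846 0.1049 0.1378] [-0.7075  0.8074 -2.9541] [ 0.0973  0.0468 -0.024 ] 0.05169537666311159
```

move_arm --deltas '[[[0,0,0,0,0,0.002,0.03],[0,0,0,0,0,0.004,0.03],[0,0,0,0,0,0.005,0.03],[0,0,0,0,0,0.005,0.03],[0,0,0,0,0,0.005,0.03]]]'

```text
t: 6.65
eef_pos: [0.5847, 0.105, 0.133]
ee_rot: [3.142, -0.0, -1.816]
force: [-0.4, -0.5, -2.5]
width: 0.0513
```

move_arm --deltas '[[[0,0,0,0,0,0.0005,0.03],[0,0,0,0,0,0.001,0.03],[0,0,0,0,0,0.001,0.03],[0,0,0,0,0,0.001,0.03]]]'

```text
t: 6.98
eef_pos: [0.5848, 0.105, 0.1322]
ee_rot: [-3.141, 0.0, -1.816]
force: [0.0, 0.6, -2.7]
width: 0.0514
```

move_arm --deltas '[[[0,0,0,0,0,0.0005,0.03],[0,0,0,0,0,0.001,0.03],[0,0,0,0,0,0.001,0.03],[0,0,0,0,0,0.001,0.03]]]'

```text
t: 7.32
eef_pos: [0.585, 0.105, 0.1316]
ee_rot: [-3.141, 0.0, -1.816]
force: [-1.0, -0.8, 2.5]
width: 0.0512
```

move_arm --deltas '[[[0,0,0,0,0,0.0005,0.03],[0,0,0,0,0,0.001,0.03],[0,0,0,0,0,0.001,0.03],[0,0,0,0,0,0.001,0.03]]]'

```text
t: 7.65
eef_pos: [0.5851, 0.105, 0.1309]
ee_rot: [-3.141, 0.0, -1.816]
force: [-1.5, 0.2, 6.8]
width: 0.0519
```

move_arm --deltas '[[[0,0,-1.5,0,0,0,0.03],[0,0,-3,0,0,0,0.03],[0,0,-4.5,0,0,0,0.03],[0,0,-6,0,0,0,0.03],[0,0,-7.5,0,0,0,0.03],[0,0,-9,0,0,0,0.03],[0,0,-10.5,0,0,0,0.03],[0,0,-12,0,0,0,0.03],[0,0,-13.5,0,0,0,0.03],[0,0,-15,0,0,0,0.03]]]'

```text
t: 8.48
eef_pos: [0.5845, 0.1057, 0.1297]
ee_rot: [3.141, 0.001, -1.554]
force: [-1.0, 3.3, -0.5]
width: 0.0515
```

```bash
python3 -c "
from h import *
s=monitor.get_state();print(s['eef_pos'],s['force'],s['moment'],s['width'])"
```

```text
[0.5845 0.1057 0.1297] [-0.9602  3.31   -0.5124] [ 1.305   0.6542 -0.2722] 0.051459134025519486
```

move_arm --deltas '[[[0,0,0,0,0,0.0005,0.03],[0,0,0,0,0,0.001,0.03],[0,0,0,0,0,0.0015,0.03],[0,0,0,0,0,0.002,0.03],[0,0,0,0,0,0.002,0.03]]]'

```text
t: 8.9
eef_pos: [0.5848, 0.1054, 0.1281]
ee_rot: [-3.141, 0.001, -1.555]
force: [-1.6, 4.6, 1.4]
width: 0.0517
```

```bash
python3 -c "
from h import *
s=monitor.get_state();print(s['eef_pos'],s['force'],s['moment'],s['width'])"
```

```text
[0.5848 0.1054 0.1281] [-1.5867  4.6057  1.4337] [ 1.9001  1.0788 -0.2124] 0.0516775875441701
```

move_arm --deltas '[[[0,0,0.5,-0.0005,0.0002,0,0.03],[0,0,1,-0.0008,0.0002,0,0.03],[0,0,1,-0.0008,0.0002,0.0005,0.03],[0,0,1,-0.0008,0.0002,0.001,0.03],[0,0,1,-0.0008,0.0002,0.001,0.03]]]'

```text
t: 9.32
eef_pos: [0.5847, 0.1059, 0.1273]
ee_rot: [-3.141, 0.0, -1.572]
force: [-2.6, 3.0, 2.7]
width: 0.0518
```

```bash
python3 -c "
from h import *
s=monitor.get_state();print(s['eef_pos'],s['force'],s['moment'],s['width'])"
```

```text
[0.5847 0.1059 0.1273] [-2.6434  3.0475  2.7333] [ 1.474   0.8639 -0.177 ] 0.051771306384980585
```

move_arm --deltas '[[[0,0,0,-0.0007,0.0005,0.0005,0.03],[0,0,0,-0.0007,0.0005,0.0008,0.03],[0,0,0,-0.0007,0.0005,0.0008,0.03],[0,0,0,-0.0007,0.0005,0.0008,0.03]]]'

```text
t: 9.65
eef_pos: [0.5846, 0.1062, 0.127]
ee_rot: [-3.14, -0.0, -1.571]
force: [-0.4, 0.2, 4.9]
width: 0.0515
```

```bash
python3 -c "
from h import *
s=monitor.get_state();print(s['eef_pos'],s['force'],s['moment'],s['width'])"
```

```text
[0.5846 0.1062 0.127 ] [-0.373   0.1872  4.868 ] [ 0.506   0.6404 -0.1097] 0.05153108019096827
```

move_arm --deltas '[[[0,0,0,0,0,0,0.054],[0,0,0,0,0,0,0.058],[0,0,0,0,0,0,0.064],[0,0,0,0,0,0,0.072],[0,0,0,0,0,0,0.08],[0,0,0,0,0,0,0.08],[0,0,0,0,0,0,0.08],[0,0,0,0,0,0,0.08]]]'

```text
t: 10.32
eef_pos: [0.584, 0.1065, 0.1262]
ee_rot: [3.141, -0.0, -1.572]
force: [0.6, -0.9, -0.2]
width: 0.0798
```

```bash
python3 look.py set "(.5845,.104,.11)" 50 "[(circ((.5845,.104),.036,.120),(0,255,0)),(circ((.5845,.104),.0385,.092),(255,0,255)),(circ((.5845,.104),.026,.16),(255,255,0))]"; python3 -c "
from h import *
s=monitor.get_state();print(s['eef_pos'],s['force'],s['moment'],s['width'])"
```

```text
10.3167 [0.584  0.1065 0.1262] [ 3.1414 -0.0001 -1.5717] [ 0.623  -0.9022 -0.1574]
[0.5841 0.1065 0.1263] [ 0.1813 -0.4329  0.3329] [ 0.0283  0.1494 -0.0346] 0.07992237694039588
```

View pics/set.png

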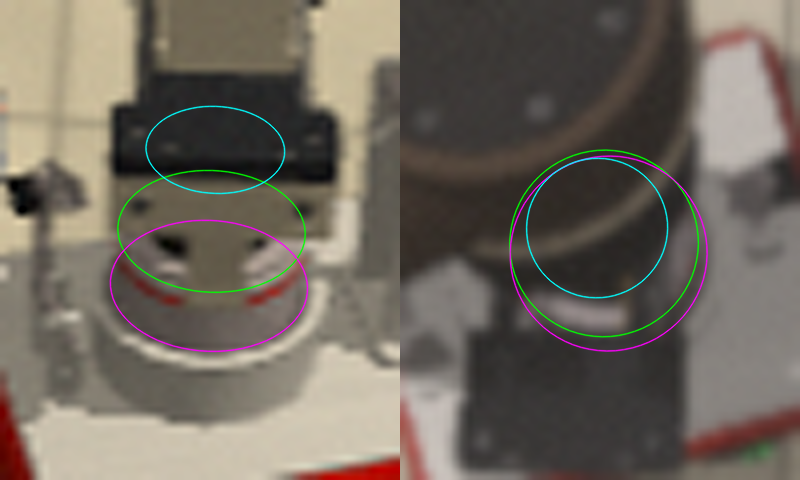

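move_arm --deltas '[[[0,0,0,0,0,-0.01,0.08],[0,0,0,0,0,-0.03,0.08],[0,0,0,0,0,-0.06,0.08],[0,0,0,0,0,-0.1,0.08],[0,0,0,0,0,-0.14,0.03],[0,0,0,0,0,-0.18,0],[0,0,0,0,0,-0.22,0],[0,0,0,0,0,-0.25,0],[0,0,0,0,0,-0.25,0],[0,0,0,0,0,-0.25,0]]]'

```text
t: 11.25
eef_pos: [0.5845, 0.1066, 0.3795]
ee_rot: [-3.137, 0.002, -1.572]
force: [-0.8, 0.1, -0.7]
width: 0.0455
```

```bash
cat > clamp.py <<'E'
from ov import *
C0=np.array([.5845,.104,0]);MY=16.6
M=R.from_euler('z',MY,degrees=True)
def pt(a,s,o,x=0): # along arm s, outward normal o
    return C0+M.apply([x,.080-s*np.cos(a)+o*np.sin(a),.164+s*np.sin(a)+o*np.cos(a)])
E
python3 - <<'E'
from clamp import *
for a in(1.8,1.85,1.9,1.95,2.0):
    P=[pt(a,172,0) if 0 else pt(a,.172,.008),pt(a,.118,.008),pt(a,.134,-.01)]
    print(a,np.round((proj(S,P)-[177,125]+.5)*5-.5),np.round((proj(T,P)-[175,140]+.5)*5-.5).tolist())
E
python3 look.py clear "(.57,.13,.17)" 80 "[(circ((.5845,.104),.036,.120),(0,255,0)),(circ((.5845,.104),.0385,.092),(255,0,255)),(circ((.5845,.104),.026,.16),(255,255,0))]"
```

```text
1.8 [[761.  34.]
 [730. 118.]
 [710.  91.]] [[39.0, 277.0], [82.0, 284.0], [101.0, 272.0]]
1.85 [[774.  37.]
 [739. 119.]
 [721.  92.]] [[24.0, 282.0], [73.0, 287.0], [89.0, 275.0]]
1.9 [[787.  40.]
 [747. 121.]
 [732.  93.]] [[9.0, 287.0], [63.0, 291.0], [78.0, 279.0]]
1.95 [[800.  43.]
 [756. 124.]
 [742.  94.]] [[-5.0, 292.0], [54.0, 294.0], [66.0, 283.0]]
2.0 [[812.  47.]
 [764. 126.]
 [752.  96.]] [[-18.0, 298.0], [46.0, 297.0], [55.0, 287.0]]
11.25 [0.5845 0.1066 0.3795] [-3.137   0.0023 -1.5717] [-0.8472  0.1401 -0.6703]
```

View pics/clear.png

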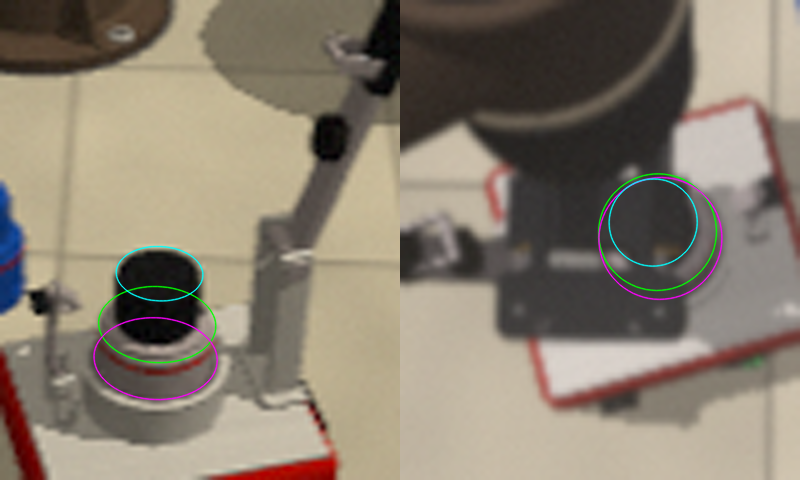

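```bash
cat >> clamp.py <<'E'
D=down(MY-90); h=.0095
def tcp(a):
    p=pt(a,.150+.012*np.cos(a),.016); return p+M.apply([0,h,0])
E
python3 - <<'E'
from clamp import *
print(delta(C0+M.apply([0,.19,.40]),D))
print(delta(C0+M.apply([0,.19,.295]),D,(C0+M.apply([0,.19,.40]),D)))
E
```

```text
[  0.0333   0.0144 -16.6549  -0.1796   0.0535  -0.0238]
[ 0.     0.     0.     0.    -0.     0.105]
```

move_arm --deltas '[[[0,0,-3,0,0,-0.024,0],[0,0,-7,-0.03,0.01,-0.024,0],[0,0,-11,-0.06,0.02,-0.024,0],[0,0,-15,-0.095,0.03,-0.024,0],[0,0,-16.6,-0.13,0.04,-0.024,0],[0,0,-16.6,-0.165,0.05,-0.024,0],[0,0,-16.6,-0.18,0.0535,-0.024,0],[0,0,-16.6,-0.18,0.0535,-0.024,0],[0,0,-16.6,-0.18,0.0535,-0.024,0],[0,0,-16.6,-0.18,0.0535,-0.024,0]]]'

```text
t: 12.18
eef_pos: [0.5306, 0.2861, 0.3995]
ee_rot: [3.14, -0.001, -1.282]
force: [-0.6, 0.5, 0.6]
width: 0.0005
```

Run:
```python
from clamp import *
s=monitor.get_state();print(s['eef_pos'],s['width'],s['q'])
print(delta(C0+M.apply([0,.19,.295]),D))
```

```text
[0.5306 0.2861 0.3995] 0.0005030072110415741 [ 0.8183  0.1817  0.1537  0.     -1.5446 -0.5294]
[ 0.0885 -0.0539 -0.0485 -0.0002  0.0002  0.1045]
```

move_arm --deltas '[[[0,0,0,0,0,0.035,0],[0,0,0,0,0,0.07,0],[0,0,0,0,0,0.095,0],[0,0,0,0,0,0.104,0],[0,0,0,0.005,0,0.104,0],[0,0,0,0.01,0,0.104,0],[0,0,0,0.015,0,0.104,0],[0,0,0,0.015,0,0.104,0],[0,0,0,0.015,0,0.104,0]]]'

```text
t: 12.93
eef_pos: [0.5357, 0.2719, 0.298]
ee_rot: [-3.139, 0.001, -1.283]
force: [1.0, 0.4, 0.4]
width: 0.0006
```

```bash
python3 look.py push "(.54,.25,.29)" 66
python3 - <<'E'
from clamp import *
p=monitor.get_state()['eef_pos']
print(M.inv().apply(p-C0))
P=[p+M.apply([0,-h,0]),p+M.apply([.0,-h,.06]),pt(1.9,.172,.016),pt(1.9,.118,.016)]
C=cam(pickle.load(open("scene_push.pkl","rb")));w=66;k=6;hh=79
u,v=proj(C,(.54,.25,.29))[0]; x0,y0=int(u)-w//2,int(v)-hh//2
print((proj(C,P)-[x0,y0]+.5)*k-.5)
E
```

```text
12.9333 [0.5357 0.2719 0.298 ] [-3.1392  0.001  -1.2828] [0.9659 0.3844 0.3645]
[0.0009 0.1753 0.2973]
[[233.1628 224.2354]
 [251.5494 110.9523]
 [209.538  182.4029]
 [161.2623 280.0378]]
```

View pics/push.png

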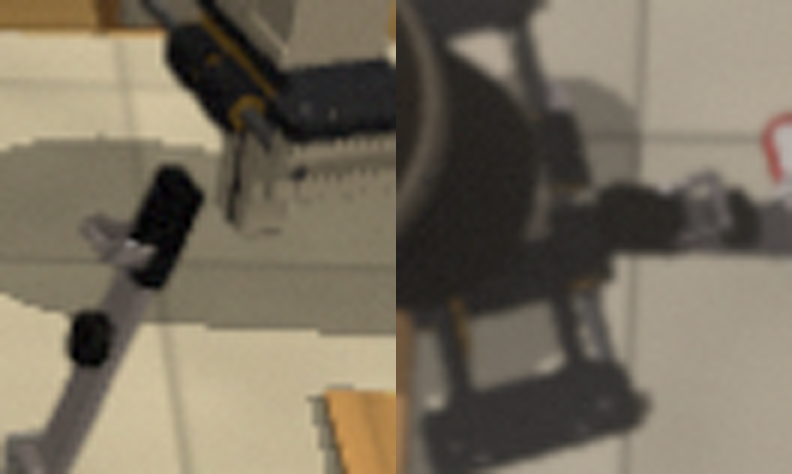

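Run:
```python
from clamp import *
for a in np.r_[np.arange(1.9,.2,-.07)]:
    p=M.inv().apply(pt(a,.133+.029*np.cos(a),.016)-C0)+[0,h,0]
    print(round(a,2),np.round([.1753-p[1],.297-p[2]],4))
```

```text
1.9 [0.0307 0.0212]
1.83 [0.0382 0.0157]
1.76 [0.0461 0.0107]
1.69 [0.0545 0.0063]
1.62 [0.0633 0.0024]
1.55 [ 0.0726 -0.0009]
1.48 [ 0.0822 -0.0035]
1.41 [ 0.092  -0.0054]
1.34 [ 0.1022 -0.0066]
1.27 [ 0.1125 -0.007 ]
1.2 [ 0.1229 -0.0066]
1.13 [ 0.1334 -0.0053]
1.06 [ 0.1438 -0.0032]
0.99 [ 0.1541 -0.0003]
0.92 [0.1643 0.0035]
0.85 [0.1742 0.0081]
0.78 [0.1838 0.0136]
0.71 [0.1929 0.0198]
0.64 [0.2016 0.0268]
0.57 [0.2097 0.0346]
0.5 [0.2172 0.043 ]
0.43 [0.224 0.052]
0.36 [0.23   0.0616]
0.29 [0.2353 0.0717]
0.22 [0.2397 0.0822]
```

move_arm --deltas '[[[0,0,0,0.012,0,0,0],[0,0,0,0.02,0,0,0],[0,0,0,0.028,0,0,0],[0,0,0,0.036,0,0,0],[0,0,0,0.044,0,0,0],[0,0,0,0.0525,0,0,0],[0,0,0,0.0625,0,0,0],[0,0,0,0.0725,0,-0.001,0],[0,0,0,0.082,0,-0.0035,0],[0,0,0,0.092,0,-0.0055,0],[0,0,0,0.102,0,-0.0065,0],[0,0,0,0.1125,0,-0.007,0]]]'

```text
t: 14.03
eef_pos: [0.5673, 0.1633, 0.3035]
ee_rot: [-3.141, 0.0, -1.282]
force: [-0.6, 0.3, 0.9]
width: 0.0004
```

Run:
```python
from clamp import *
s=monitor.get_state()
p=M.inv().apply(s['eef_pos']-C0);print(p,s['force'],s['moment'])
for a in np.arange(1.2,.2,-.07):
    q=M.inv().apply(pt(a,.133+.029*np.cos(a),.016)-C0)+[0,h,0]
    print(round(a,2),np.round([.1753-.1125-q[1],.297+.007-q[2]],4))
```

```text
[0.0005 0.0617 0.3035] [-0.6116  0.2833  0.8818] [0.384  0.2073 0.0119]
1.2 [0.0104 0.0004]
1.13 [0.0209 0.0017]
1.06 [0.0313 0.0038]
0.99 [0.0416 0.0067]
0.92 [0.0518 0.0105]
0.85 [0.0617 0.0151]
0.78 [0.0713 0.0206]
0.71 [0.0804 0.0268]
0.64 [0.0891 0.0338]
0.57 [0.0972 0.0416]
0.5 [0.1047 0.05  ]
0.43 [0.1115 0.059 ]
0.36 [0.1175 0.0686]
0.29 [0.1228 0.0787]
0.22 [0.1272 0.0892]
```

move_arm --deltas '[[[0,0,0,0.0105,0,0.0005,0],[0,0,0,0.021,0,0.0015,0],[0,0,0,0.0315,0,0.004,0],[0,0,0,0.0415,0,0.0065,0],[0,0,0,0.052,0,0.0105,0],[0,0,0,0.0615,0,0.015,0],[0,0,0,0.0715,0,0.0205,0],[0,0,0,0.0805,0,0.027,0],[0,0,0,0.089,0,0.034,0],[0,0,0,0.097,0,0.0415,0],[0,0,0,0.105,0,0.05,0],[0,0,0,0.1115,0,0.059,0]]]'

```text
t: 15.03
eef_pos: [0.599, 0.0566, 0.2434]
ee_rot: [3.141, -0.0, -1.282]
force: [0.4, -0.2, -0.7]
width: 0.0005
```

Run:
```python
from clamp import *
s=monitor.get_state()
p=M.inv().apply(s['eef_pos']-C0);print(p,s['force'],s['moment'])
for a in (.36,.3,.24,.2,.18,.16,.14,.12,.1,.08,.06,.04,.02,0,-.02):
    q=M.inv().apply(pt(a,.133+.029*np.cos(a),.016)-C0)+[0,h,0]
    print(round(a,2),np.round([p[1]-q[1],p[2]-q[2]],4))
```

```text
[ 0.0003 -0.0496  0.2434] [ 0.3892 -0.1533 -0.7479] [ 0.1542  0.1956 -0.0487]
0.36 [0.0052 0.008 ]
0.3 [0.0097 0.0166]
0.24 [0.0137 0.0255]
0.2 [0.016  0.0316]
0.18 [0.017  0.0347]
0.16 [0.0179 0.0378]
0.14 [0.0188 0.041 ]
0.12 [0.0196 0.0441]
0.1 [0.0204 0.0473]
0.08 [0.021  0.0505]
0.06 [0.0216 0.0537]
0.04 [0.0221 0.0569]
0.02 [0.0226 0.0601]
0 [0.0229 0.0634]
-0.02 [0.0232 0.0666]
```

move_arm --deltas '[[[0,0,0,0.005,0,0.008,0],[0,0,0,0.0095,0,0.0165,0],[0,0,0,0.0135,0,0.0245,0],[0,0,0,0.016,0,0.031,0],[0,0,0,0.0175,0,0.036,0],[0,0,0,0.0175,0,0.036,0],[0,0,0,0.0175,0,0.036,0]]]'

```text
t: 15.62
eef_pos: [0.6037, 0.0406, 0.2081]
ee_rot: [3.141, -0.0, -1.282]
force: [-0.1, -0.4, 0.3]
width: 0.0007
```

Run:
```python
from clamp import *
s=monitor.get_state()
p=M.inv().apply(s['eef_pos']-C0);print(p,s['force'],s['moment'])
print(delta(pt(0,.15,.016),D))
```

```text
[ 0.0003 -0.0662  0.2081] [-0.1455 -0.3734  0.2789] [ 0.0165  0.1546 -0.0329]
[ 0.0243 -0.0086 -0.0473  0.0038  0.0003  0.0281]
```

move_arm --deltas '[[[0,0,0,0.001,0,0.002,0],[0,0,0,0.002,0,0.004,0],[0,0,0,0.003,0,0.006,0],[0,0,0,0.003,0,0.008,0],[0,0,0,0.004,0,0.01,0],[0,0,0,0.004,0,0.012,0],[0,0,0,0.004,0,0.012,0]]]'

```text
t: 16.2
eef_pos: [0.6052, 0.0367, 0.1964]
ee_rot: [-3.141, -0.0, -1.282]
force: [0.1, -0.2, 2.2]
width: 0.0002
```

move_arm --deltas '[[[0,0,0,0,0,0.0015,0],[0,0,0,0,0,0.003,0],[0,0,0,0,0,0.0045,0],[0,0,0,0,0,0.006,0],[0,0,0,0,0,0.006,0]]]'

```text
t: 16.62
eef_pos: [0.6049, 0.0366, 0.1902]
ee_rot: [-3.142, -0.0, -1.282]
force: [1.0, -0.0, 1.8]
width: 0.0005
```

move_arm --deltas '[[[0,0,0,0,0,0.001,0],[0,0,0,0,0,0.002,0],[0,0,0,0,0,0.003,0],[0,0,0,0,0,0.004,0],[0,0,0,0,0,0.005,0],[0,0,0,0,0,0.005,0]]]'

```text
t: 17.12
eef_pos: [0.6049, 0.0368, 0.185]
ee_rot: [3.141, 0.0, -1.282]
force: [0.5, -1.6, 3.0]
width: 0.0002
```

move_arm --deltas '[[[0,0,0,0,0,0.001,0],[0,0,0,0,0,0.002,0],[0,0,0,0,0,0.002,0],[0,0,0,0,0,0.002,0]]]'

```text
t: 17.45
eef_pos: [0.6044, 0.0371, 0.1827]
ee_rot: [3.141, 0.001, -1.282]
force: [-0.7, 0.3, -0.3]
width: 0.0001
```

move_arm --deltas '[[[0,0,0,0,0,0.0005,0],[0,0,0,0,0,0.001,0],[0,0,0,0,0,0.001,0],[0,0,0,0,0,0.001,0]]]'

```text
t: 17.78
eef_pos: [0.6048, 0.0369, 0.1821]
ee_rot: [3.141, 0.0, -1.282]
force: [0.9, 0.8, 0.2]
width: 0.0007
```

move_arm --deltas '[[[0,0,0,0,0,0.0005,0],[0,0,0,0,0,0.001,0],[0,0,0,0,0,0.001,0],[0,0,0,0,0,0.001,0]]]'

```text
t: 18.12
eef_pos: [0.605, 0.0369, 0.1816]
ee_rot: [-3.141, 0.0, -1.282]
force: [-1.1, -0.3, 4.1]
width: 0.0006
```

move_arm --deltas '[[[0,0,0,0,0,0.0005,0],[0,0,0,0,0,0.001,0],[0,0,0,0,0,0.001,0],[0,0,0,0,0,0.001,0]]]'

```text
t: 18.45
eef_pos: [0.605, 0.0368, 0.1809]
ee_rot: [-3.141, -0.0, -1.282]
force: [-3.0, -0.3, 5.4]
width: 0.0004
```

move_arm --deltas '[[[0,0,0,0,0,0.0005,0],[0,0,0,0,0,0.001,0],[0,0,0,0,0,0.001,0],[0,0,0,0,0,0.001,0]]]'

```text
t: 18.78
eef_pos: [0.6051, 0.0367, 0.1802]
ee_rot: [-3.141, -0.0, -1.282]
force: [-1.9, 0.0, 7.9]
width: 0.0004
```

move_arm --deltas '[[[0,0,0,0,0,0.0005,0],[0,0,0,0,0,0.001,0],[0,0,0,0,0,0.001,0],[0,0,0,0,0,0.001,0]]]'

```text
t: 19.12
eef_pos: [0.6051, 0.0367, 0.1794]
ee_rot: [-3.141, -0.0, -1.282]
force: [-3.2, -0.8, 8.8]
width: 0.0006
```

move_arm --deltas '[[[0,0,0,0,0,0.0005,0],[0,0,0,0,0,0.001,0],[0,0,0,0,0,0.001,0],[0,0,0,0,0,0.001,0]]]'

```text
t: 19.45
eef_pos: [0.6051, 0.0366, 0.1786]
ee_rot: [-3.141, -0.001, -1.282]
force: [-2.7, 0.0, 9.5]
width: 0.0006
```

move_arm --deltas '[[[0,0,0,0,0,0.0005,0],[0,0,0,0,0,0.001,0],[0,0,0,0,0,0.001,0],[0,0,0,0,0,0.001,0]]]'

```text
t: 19.78
eef_pos: [0.6052, 0.0365, 0.1778]
ee_rot: [-3.14, -0.001, -1.282]
force: [-3.3, -0.9, 11.2]
width: 0.0003
```

move_arm --deltas '[[[0,0,0,0,0,0.0005,0],[0,0,0,0,0,0.001,0],[0,0,0,0,0,0.001,0],[0,0,0,0,0,0.001,0]]]'

```text
t: 20.12
eef_pos: [0.6052, 0.0364, 0.177]
ee_rot: [-3.14, -0.001, -1.282]
force: [-4.4, -0.4, 11.8]
width: 0.0001
```

move_arm --deltas '[[[0,0,0,0,0,0.0005,0],[0,0,0,0,0,0.001,0],[0,0,0,0,0,0.001,0],[0,0,0,0,0,0.001,0]]]'

```text
t: 20.45
eef_pos: [0.6052, 0.0364, 0.1769]
ee_rot: [-3.14, -0.001, -1.281]
force: [-7.0, -0.5, 17.4]
width: 0.0007
```

move_arm --deltas '[[[0,0,0,0,0,0.0005,0],[0,0,0,0,0,0.001,0],[0,0,0,0,0,0.001,0],[0,0,0,0,0,0.001,0]]]'

```text
t: 20.78
eef_pos: [0.6053, 0.0365, 0.1768]
ee_rot: [-3.139, -0.001, -1.281]
force: [-10.0, 0.1, 22.4]
width: 0.0003
```

move_arm --deltas '[[[0,0,0,0,0,-0.002,0],[0,0,0,0,0,-0.004,0],[0,0,0,0,0,-0.006,0],[0,0,0,0,0,-0.01,0],[0,0,0,0,0,-0.02,0],[0,0,0,0,0,-0.05,0],[0,0,0,0,0,-0.09,0],[0,0,0,0,0,-0.13,0],[0,0,0,0,0,-0.15,0],[0,0,0,0,0,-0.15,0],[0,0,0,0,0,-0.15,0]]]'

```text
t: 21.7
eef_pos: [0.6054, 0.037, 0.3252]
ee_rot: [-3.138, 0.0, -1.282]
force: [-0.3, 1.1, -0.7]
width: 0.0004
```

Run:
```python
from clamp import *
st=monitor.get_state();print(st['t'],st['eef_pos'],st['force'])
f=viewer.grab_frame("scene");C=cam(f)
b=lambda a,o=.016:np.array([pt(a,.118,o,0),pt(a,.172,o,0),pt(a,.172,o-.016,0)])
im=panel(f["frame"],C,(.59,.08,.13),[(b(.008),(0,255,0)),(b(.09),(0,0,255)),(circ((.5845,.104),.026,.156),(255,255,0))],10,76,60)
cv2.imwrite("pics/end.png",im)
```

```text
21.7 [0.6054 0.037  0.3252] [-0.277   1.0635 -0.6997]
```

View pics/end.png

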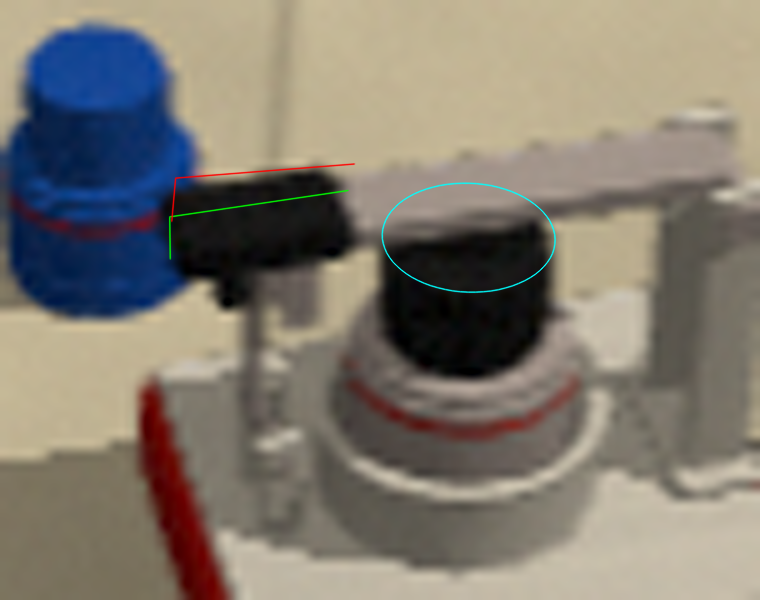

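```bash
python3 -c "
from station import arm
print(arm.job_done())"
```

```text
the job is handed in; nothing more can be done
None
```

The cup is in the cradle with the clamp shut over it, and the job is handed in. It took about 22 s of the 72 s; `job_done()` reports no verdict, so I don't know how it was judged.

- **Seating the cup:** With the clamp open, the lugs met the drive bar at 5–10 N. After about 15° of turning under that light pressure, the cup dropped 5 mm over the drive onto the seat. I let go, and the picture then showed it upright and centred in the collar.
- **Closing the clamp:** I swung it over with the closed fingers on the outer face of the handle and pressed down in steps of about 1 mm. The handle reached the arm stop where the model put it (-0.022 rad). The highest force I read on the tool was about 22 N vertical and 25 N in total, under the 30 N limit.
- **Last check:** After the arm backed off, the scene picture showed the handle matching the overlay drawn for 0.008 rad, clearly not the open reference at 0.09. The pin looked under the catch, and the cup was upright in the collar.
- **Limits of the checks:** I never saw a clear snap in the force readings. That the catch is holding rests on reaching the stop and on the clamp staying shut after release. How far the cup sits below the free seat height was not measured directly. I did not check the bystanders' positions afterwards.
- **Camera disagreement:** The two cameras differed by about 4 mm in x for the cradle. I used a value between them, and the cup entered the collar without catching.
- **Pictures:** I viewed 12 pictures, two over the budget of 10.

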